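# Slide the board carrier home and turn the catch

## Task

The metal carrier with the circuit board on it stands short of its place on the rails of the test fixture. Push it by its upright lug with a fingertip, away from the robot along the rails, until you feel it drop into the locating notches; then push the pin of the swing catch round until the catch lies squarely across the carrier's edge, and come away. Do not lift or carry the carrier, keep off the circuit board, and leave everything else where it stands.

Things in the scene. Friction and masses are not known exactly. Their poses are not given: they have to be found in the camera images.
- fixture: fixed test fixture, yawed up to 0.25 rad: grey base plate 320 x 270 x 10 mm. Origin under its centre, on the bench; x runs along the rails away from the robot, y left, z up. Steel rails along x at y = +72 and -72 mm, 38 mm wide, tops 26 mm above the bench; fences outside them (35 mm high) guide the carrier with 2.5 mm play each side. Black end block 40 mm high at the far end
- carrier: loose carrier, 0.5 to 0.8 kg, slides with 1 to 3 N: aluminium plate 200 x 190 x 6 mm on four greased steel feet 8 mm high. Origin under its middle at the feet's underside (26 mm above the bench on the rails, 20 mm when dropped); x along the rails away from the robot, z up. Plate's top 14 mm above the origin. Starts 50 to 90 mm short of its place
- lug (a point): middle of the near face (facing -x of the carrier, towards the robot) of the upright lug on the carrier's near edge: 60 mm wide, 26 mm high, 7 mm thick; the face reaches 13 mm above and below this point. Nothing stands behind it.
- seat (a point): point fixed on the fixture where lug comes to lie (+-2 mm along x) once the carrier has dropped. There the rails have notches, 6 mm deep and 16 mm long, for the carrier's four feet (12 mm long), which fit at this one place only; the notches' far walls then stop the carrier
- board: green circuit board 180 x 146 mm with small parts up to 17 mm high, screwed on the carrier ahead of the lug; its highest part is 35 mm above the carrier's origin (55 mm above the bench when seated). Not to be touched.
- catch (a joint): angle of the flat steel swing catch left of the rails, rad: 0 = arm points to the near end (-x of the fixture), free of the carrier; 1.57 = to -y of the fixture, across the carrier's left edge (stop 1.6). Turns counterclockwise from above with about 1 N at the pin, stays where left; starts at 0 to 0.25. Arm 37 to 43 mm above the bench: it passes over the carrier only when that has dropped
- pivot (a point): point on the catch's upright turning axis, 65 mm above the bench
- pin (a point): point on the axis of the upright round pin at the end of the catch's arm, 42 mm from the turning axis: pin 10 mm in diameter, standing from 43 to 80 mm above the bench; this point is 65 mm above the bench
- tin: small round white tin, 55 mm in diameter, 22 mm high, left of the fixture; origin under its centre; bystander
- tape: roll of yellow tape, 60 mm in diameter, 12 mm high, left of the fixture's near end; origin under its centre; bystander
- cutters: cutters with red handles, 39 x 138 x 10 mm, lying right of the fixture; origin under the centre; bystander
- cap_knob: black ribbed knob, 30 mm in diameter, 20 mm high, right of the fixture; origin under its centre; bystander
- marker: yellow marker pen, 14 x 134 mm, lying at the left of the bench; origin under its centre; bystander

How it is judged (in metres and radians):
On the way, in this order (a step that is already met when the one before it is completed fails the run):
1. the carrier has dropped into the notches while the catch is still open (z of carrier in the frame of fixture below 0.0215 m and horizontal distance between lug and seat below 0.006 m and value of joint catch below 0.7 rad), for 0.2 s.
2. the catch has been turned across the carrier's edge (value of joint catch above 1.4 rad), for 0.2 s.
At the end, for the whole second after the job is handed in: The carrier lies flat and at rest in the notches (its origin no more than 21.5 mm above the bench, its lug within 6 mm of the seat point), and the catch lies across its edge (at least 1.4 rad) (z of carrier in the frame of fixture below 0.0215 m and horizontal distance between lug and seat below 0.006 m and angle between the z axis of carrier and the z axis of fixture, either way round below 0.02 rad and value of joint catch above 1.4 rad and linear speed of carrier below 0.01 m/s); the robot touches nothing.
It fails at once if the carrier is lifted off the rails or tipped (z of carrier in the frame of fixture above 0.034 m or angle between carrier's own z axis and vertical above 0.15 rad).
It fails at once if the circuit board is touched (contact force between any of the arm, the fingers and board above 1 N).
It fails at once if a bystander is moved (distance of any of tin, tape, cutters, cap_knob, marker from where it was at the start of the episode above 0.02 m).
It also fails if it takes over 51 s, if anything falls off the work surface, if the arm or the gripper's body presses on something with over 40 N, if the wrist force passes 120 N, or if a joint passes its speed limit or range.

## Robot

A 7-joint arm with a two-finger parallel gripper is mounted at the origin on the work surface; the furniture and walls round the work are solid. World frame = base frame: x ahead of the robot, y to its left, z up, the work surface at z = 0. Lengths are in m, angles in degrees, forces in N, time in s.
With the tool pointing down it reaches from about 0.35 to 0.9 m from the base axis. Payload 7.2 kg.
Tool frame: the origin (TCP) lies at the very end of the fingers, on their centre line; the grasp point (between the pads) lies 19 mm behind it; z points along the fingers, y is the line along which they close (so a half turn about z gives the same grasp; the last joint's range is limited). The gripper opens to 85 mm and grips with 20 to 120 N. Pads are 22 mm wide; open, the fingers measure 114 mm over their backs; the gripper's body (76 mm by 85 mm) begins 54 mm behind the grasp point. The pads swing forward as they close: fully open they stand 13 mm farther back than shut.
Start: joints at [67.54, 23.554, -0.728, 91.456, 0.321, 64.991, -4.71], TCP at [0.199, -0.593, 0.231] pointing down, gripper open.
Joint ranges: [-169.25, 169.25], [-16.82, 113.86], [-84.01, 82.57], [7.8, 145.47], [-59.2, 239.2], [7.22, 106.19], [-163.78, 163.78]. Speed limits (degrees/s): [136.94, 136.94, 172.46, 172.46, 180, 180, 180].

## Interface

Orientations are given as a 3x3 rotation matrix whose columns are the frame's x, y, z axes.
In Python, from rig import env gives the robot as it stands. The module is installed in compiled form; this text tells all that it offers.
- The arm moves only by the tool servo_tool, never from a script. Its argument "moves" is a list of rows, each an object of numbers: "grip": the finger opening in mm, from 0 to 85.4; "dx", "dy", "dz": the shift along the tool's x, y, z in mm; "rx", "ry", "rz": the turn, a rotation vector about the tool's x, y, z in rad. In form: [{"grip": .., "dx": .., "dy": .., "dz": .., "rx": .., "ry": .., "rz": ..}, ...]. A call has 1 to 12 rows; each row is the pose to reach, as a shift and turn from the pose commanded when the call began, along the tool's axes at that moment; what a row does not reach only later rows make up. A row lasts 1/10 s, in which the tool goes at most 50 mm and 8.59 degrees, less where a joint would pass 70% of its speed; a pose out of reach is approached as far as the arm can. A call with a gripper value outside its range is refused whole. The fingers move at their own pace and stop on an object; the grip force is fixed at half the most. Time passes only in rows, so rows that repeat a pose let the fingers close. It gives the time, the measured TCP pose, the force and the opening at its end, in the units of the state.
- env.sense(): the state, without advancing time (a new reading comes with each control period).
- env.snapshot(name): name is "side" or "top"; returns the picture (420x560x3 uint8, blue, green, red); there is no depth.
- env.camera_model(name): a dict with "intrinsics" (3x3 intrinsics, pixels), "camera_from_world" (4x4, takes a point from world to camera coordinates). Camera axes: x right, y down, z forward; pixel columns grow to the right and rows downward; lengths in m; the calibration is good to about 2 mm. A picture is of the moment at which its call begins. camera_model takes no time and is no camera call.
- env.close_job(): hands the job in, once; it reports no verdict.
Trained networks look in the newest picture that a camera, given by its name, has taken for a name from the list of things; names that differ only in an ending like _2 or _b are one class to them, and where a whole thing is asked for, a point or a joint stands for the part that bears it (a point fixed in the world has none). Each returns a list of dicts, best first, with "p" (0 to 1); they miss things now and then, are a little off and sometimes report something else, mostly with a low value. They report only what shows in the picture. A call takes as long as a camera call.
- env.spot_in(camera, query): "rect" ([centre column, centre row, width, height] in pixels, round what is visible of it).
- env.trace(camera, query): "region" (420x560 bool, what is visible of it) and "rect" ([centre column, centre row, width, height] in pixels, round what is visible of it).
The state is a dict: "t": time; "qpos": joint angles; "joint_vel": joint speeds; "tau": joint torques, N m; "position": TCP position; "orientation": TCP orientation; "wrist_force": force on the tool from outside, world axes, zero at the start; "ft_torque": the same for the moment, N m; "width": opening from 0.0 (shut) to 1.0 (fully open).
Only numpy, scipy, OpenCV 4.12 (cv2) and the standard library are available. Lean on these libraries where they do the work, as an engineer would, in place of code of your own. Each camera call takes 0.05 s, during which the arm holds its last target. There are 200 camera calls.

## Working session

There is one attempt and no reset: what is moved stays moved. The work goes in short steps, Python scripts to look and compute and a tool call to move; the robot and the scene stay as the last step left them, time stands still between calls to the robot, and variables do not carry over. Pictures are saved under pics/ and viewed, on a budget of 10 in all, crops included, one or two more only if the job needs it, and the job is handed in when it is done.

Besides the shell and the picture viewer there is one more tool, called after "Call:" as name([rows], argument=value, ...), one row to a line, values as JSON. servo_tool: Moves the arm, as the interface text tells. Its arguments: {"type":"object","properties":{"moves":{"type":"array"}},"required":["moves"]}

```bash
mkdir -p pics; cat > h.py <<'E'
import numpy as np, cv2
from rig import env
def ray(cam,u,v):
    m=env.camera_model(cam);K=np.array(m["intrinsics"]);T=np.array(m["camera_from_world"])
    R,t=T[:3,:3],T[:3,3]; return -R.T@t, R.T@np.linalg.inv(K)@np.array([u,v,1.])
def atz(cam,u,v,z):
    o,d=ray(cam,u,v); return o+d*(z-o[2])/d[2]
def proj(cam,p):
    m=env.camera_model(cam);q=np.array(m["camera_from_world"])@np.r_[p,1.];q=np.array(m["intrinsics"])@q[:3];return q[:2]/q[2]
E
python3 - <<'E'
from h import *
for c in("top","side"):
    cv2.imwrite(f"pics/{c}0.png",env.snapshot(c))
    print(c,ray(c,280,210))
    for q in("fixture","carrier","lug","board","catch","pin","pivot","tin","tape","cutters","cap_knob","marker"):
        r=env.spot_in(c,q)[:2]; print(q,[(np.round(x["rect"],1).tolist(),round(x["p"],2)) for x in r])
s=env.sense();print(s["t"],s["position"],s["orientation"],s["wrist_force"])
E
```

```text
top (array([0.47878588, 0.19808347, 0.95850734]), array([ 0.18192949,  0.0497289 , -0.9822    ]))
fixture [([304.8, 235.2, 147.0, 162.3], 0.72)]
carrier [([300.1, 243.5, 99.8, 108.7], 0.85)]
lug [([304.2, 245.2, 98.6, 107.6], 0.63)]
board [([303.9, 241.0, 79.1, 91.8], 0.83), ([250.6, 230.4, 6.7, 26.3], 0.36)]
catch [([302.9, 233.4, 150.2, 164.5], 0.63), ([302.1, 242.5, 100.4, 104.3], 0.48)]
pin [([251.4, 231.4, 5.6, 30.3], 0.45)]
pivot [([305.6, 233.3, 145.7, 164.1], 0.62)]
tin [([226.4, 188.2, 26.1, 23.1], 0.9)]
tape [([204.5, 282.4, 28.2, 30.2], 0.88)]
cutters [([391.6, 241.9, 17.5, 67.5], 0.74), ([302.0, 243.6, 99.4, 107.5], 0.33)]
cap_knob [([388.5, 187.1, 11.2, 18.1], 0.65), ([251.2, 231.4, 13.8, 24.5], 0.42)]
marker [([163.9, 269.1, 64.6, 9.4], 0.89), ([393.2, 242.0, 19.3, 60.2], 0.26)]
side (array([ 0.17212696, -0.4633239 ,  0.66548331]), array([ 0.43677494,  0.66525657, -0.60593277]))
fixture [([278.5, 219.3, 141.2, 67.6], 0.67)]
carrier [([272.2, 219.2, 96.3, 56.2], 0.75)]
lug [([271.2, 221.2, 97.1, 51.0], 0.78)]
board [([276.6, 221.9, 89.6, 49.5], 0.94), ([272.2, 222.1, 100.9, 53.8], 0.71)]
catch [([204.4, 201.8, 23.3, 11.9], 0.56), ([256.1, 193.2, 15.6, 15.7], 0.46)]
pin [([255.5, 195.1, 20.0, 11.5], 0.48), ([277.6, 216.2, 144.1, 65.8], 0.27)]
pivot [([278.0, 216.3, 145.0, 68.3], 0.6)]
tin [([277.0, 184.6, 18.2, 14.4], 0.77), ([273.6, 219.6, 96.9, 58.7], 0.34)]
tape [([204.2, 204.8, 26.5, 11.5], 0.59)]
cutters []
cap_knob []
marker [([198.6, 185.8, 20.0, 23.3], 0.66)]
1.3 [ 0.19885784 -0.59255852  0.23131075] [[ 9.48027013e-01  3.18189852e-01  2.96566896e-05]
 [ 3.18189853e-01 -9.48027007e-01 -1.04025855e-04]
 [-4.98462871e-06  1.08055778e-04 -9.99999994e-01]] [ 0.26264072 -0.47326203  0.44284285]
```

View pics/top0.png

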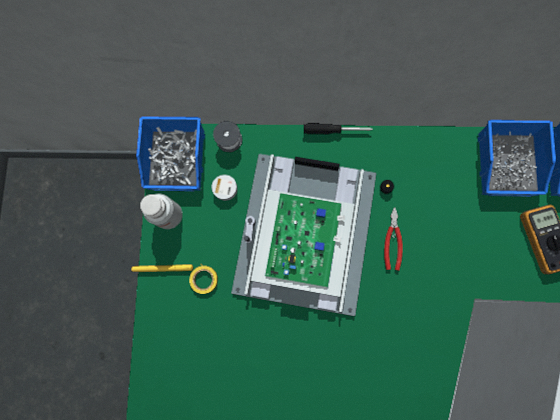

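View pics/side0.png

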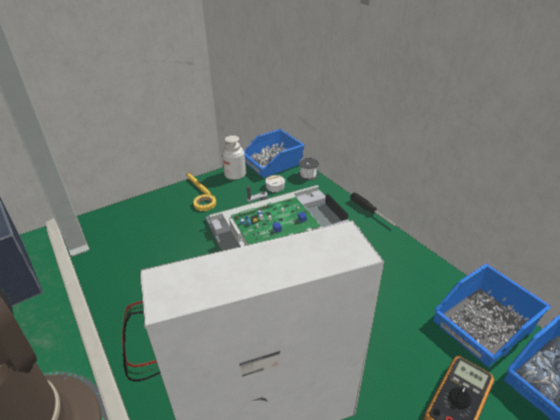

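The top view shows the fixture with corners near (262,155), (375,172), (353,315), (234,293), the catch at (250,230) and the lug edge near (285,290). The side view shows a tall white cabinet between the camera and the fixture, so it is an obstacle. I'll zoom in.

```bash
python3 - <<'E'
from h import *
im=cv2.imread("pics/top0.png")[145:325,225:385]
a=cv2.resize(im,None,fx=3.3,fy=3.3,interpolation=cv2.INTER_CUBIC)
cv2.imwrite("pics/c1.png",a)
for uv,z in [((262,155),.01),((375,172),.01),((353,315),.01),((234,293),.01)]: print(uv,atz("top",*uv,z).round(4))
# cabinet top corner, for several heights
for z in(0,.1,.2,.3,.4): print(z,atz("top",475,300,z).round(3),atz("top",455,420,z).round(3),[atz("side",*p,z).round(3)[:2].tolist() for p in((145,268),(375,228),(380,265),(160,310))])
E
```

```text
(262, 155) [0.7812 0.2904 0.01  ]
(375, 172) [0.7449 0.035  0.01  ]
(353, 315) [0.4305 0.0852 0.01  ]
(234, 293) [0.4705 0.3409 0.01  ]
0 [ 0.468 -0.176  0.   ] [ 0.225 -0.123  0.   ] [[0.281, 0.261], [0.807, 0.069], [0.724, -0.032], [0.266, 0.127]]
0.1 [ 0.469 -0.137  0.1  ] [ 0.252 -0.09   0.1  ] [[0.264, 0.152], [0.712, -0.011], [0.641, -0.097], [0.252, 0.039]]
0.2 [ 0.47  -0.098  0.2  ] [ 0.278 -0.056  0.2  ] [[0.248, 0.043], [0.616, -0.091], [0.558, -0.162], [0.238, -0.05]]
0.3 [ 0.471 -0.059  0.3  ] [ 0.305 -0.023  0.3  ] [[0.232, -0.066], [0.521, -0.171], [0.475, -0.226], [0.224, -0.139]]
0.4 [ 0.472 -0.02   0.4  ] [0.331 0.011 0.4  ] [[0.215, -0.175], [0.426, -0.251], [0.392, -0.291], [0.21, -0.228]]
```

View pics/c1.png

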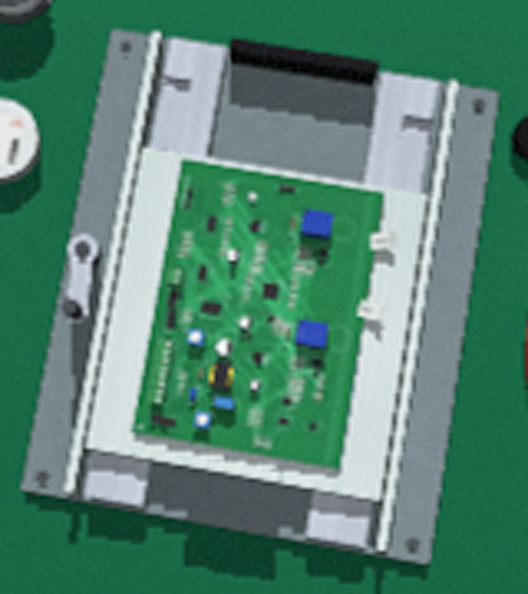

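```bash
python3 - <<'E'
from h import *
from scipy.optimize import least_squares
P=lambda c:np.array(env.camera_model(c)["intrinsics"])@np.array(env.camera_model(c)["camera_from_world"])[:3]
X=cv2.triangulatePoints(P("top"),P("side"),np.array([[475.],[300.]]),np.array([[358.],[228.]]));X=(X[:3]/X[3]).ravel();print("cab",X,proj("top",X),proj("side",X))
z=X[2]
for p in((145,268),(358,228),(380,265),(160,310)):print(atz("side",*p,z).round(3))
cr=lambda a:(225+a[0]/3.3,145+a[1]/3.3)
C=[(112,30),(498,93),(430,563),(22,490)]
L=np.array([[.16,.135,.01],[.16,-.135,.01],[-.16,-.135,.01],[-.16,.135,.01]])
def w(p,l):
    c,s=np.cos(p[2]),np.sin(p[2]);return np.array([p[0]+c*l[0]-s*l[1],p[1]+s*l[0]+c*l[1],l[2]])
f=lambda p:np.r_[tuple(proj("top",w(p,l))-cr(c) for l,c in zip(L,C))]
r=least_squares(f,[.6,.19,-.16]);p=r.x;print("fix",p,r.fun.round(2))
def infix(q):
    c,s=np.cos(p[2]),np.sin(p[2]);d=q[:2]-p[:2];return np.array([c*d[0]+s*d[1],-s*d[0]+c*d[1]])
for n,a,zz in [("carFL",(143,148),.04),("carFR",(425,195),.04),("carNL",(88,450),.04),("carNR",(378,500),.04),("pivot top",(82,247),.046),("pin top",(72,308),.08),("notchL",(178,82),.026),("notchR",(418,122),.026),("boardNL",(135,440),.045),("boardNR",(340,470),.045)]:
    q=atz("top",*cr(a),zz);print(n,q.round(4),infix(q).round(4))
E
```

```text
cab [ 0.50264625 -0.10183147  0.25332795] [489.84002614 279.84824233] [330.75703709 231.97235357]
[ 0.239 -0.015  0.253]
[ 0.544 -0.119  0.253]
[ 0.514 -0.196  0.253]
[ 0.23  -0.097  0.253]
fix [ 0.60623398  0.18919323 -0.15150496] [-0.41 -0.63  0.62 -0.8   0.21  0.82 -0.45  0.41]
carFL [0.693  0.2711 0.04  ] [0.0734 0.0941]
carFR [0.6646 0.0863 0.04  ] [ 0.0732 -0.0929]
carNL [0.4956 0.3002 0.04  ] [-0.1261  0.093 ]
carNR [0.4687 0.1164 0.04  ] [-0.1249 -0.0927]
pivot top [0.6253 0.3082 0.046 ] [0.0009 0.1205]
pin top [0.5815 0.3089 0.08  ] [-0.0425  0.1146]
notchL [0.7423 0.25   0.026 ] [0.1253 0.0806]
notchR [0.717 0.089 0.026] [ 0.1246 -0.0823]
boardNL [0.5025 0.27   0.045 ] [-0.1148  0.0643]
boardNR [0.4867 0.1406 0.045 ] [-0.1108 -0.0661]
```

The carrier measures about 199 x 187 mm and the fixture fits to within 1 px, so the poses hold. The lug face is near world (0.48, 0.208). The cabinet height is uncertain (about 0.25 m), so I'll fly over it high.

Call:
servo_tool([
  {"grip":0,"dz":-50},
  {"grip":0,"dz":-100},
  {"grip":0,"dz":-150},
  {"grip":0,"dz":-200},
  {"grip":0,"dz":-250},
  {"grip":0,"dx":40,"dy":-30,"dz":-260},
  {"grip":0,"dx":80,"dy":-60,"dz":-260},
  {"grip":0,"dx":120,"dy":-90,"dz":-260},
  {"grip":0,"dx":160,"dy":-120,"dz":-260},
  {"grip":0,"dx":200,"dy":-150,"dz":-260},
  {"grip":0,"dx":240,"dy":-180,"dz":-260},
  {"grip":0,"dx":280,"dy":-210,"dz":-260},
])

```text
$.moves[0]: bad value
```

Call:
servo_tool([
  {"grip":0,"dx":0,"dy":0,"dz":-50,"rx":0,"ry":0,"rz":0},
  {"grip":0,"dx":0,"dy":0,"dz":-100,"rx":0,"ry":0,"rz":0},
  {"grip":0,"dx":0,"dy":0,"dz":-150,"rx":0,"ry":0,"rz":0},
  {"grip":0,"dx":0,"dy":0,"dz":-200,"rx":0,"ry":0,"rz":0},
  {"grip":0,"dx":0,"dy":0,"dz":-250,"rx":0,"ry":0,"rz":0},
  {"grip":0,"dx":40,"dy":-30,"dz":-260,"rx":0,"ry":0,"rz":0},
  {"grip":0,"dx":80,"dy":-60,"dz":-260,"rx":0,"ry":0,"rz":0},
  {"grip":0,"dx":120,"dy":-90,"dz":-260,"rx":0,"ry":0,"rz":0},
  {"grip":0,"dx":160,"dy":-120,"dz":-260,"rx":0,"ry":0,"rz":0},
  {"grip":0,"dx":200,"dy":-150,"dz":-260,"rx":0,"ry":0,"rz":0},
  {"grip":0,"dx":240,"dy":-180,"dz":-260,"rx":0,"ry":0,"rz":0},
  {"grip":0,"dx":280,"dy":-210,"dz":-260,"rx":0,"ry":0,"rz":0},
])

```text
t: 2.5
position: [0.3976, -0.3032, 0.4916]
orientation: [[0.948, 0.318, 0.001], [0.318, -0.948, -0.001], [0.0, 0.001, -1.0]]
wrist_force: [0.6, -1.2, -0.4]
width: -0.001
```

Call:
servo_tool([
  {"grip":0,"dx":18,"dy":-44,"dz":0,"rx":0,"ry":0,"rz":0.04},
  {"grip":0,"dx":35,"dy":-88,"dz":0,"rx":0,"ry":0,"rz":0.08},
  {"grip":0,"dx":53,"dy":-132,"dz":0,"rx":0,"ry":0,"rz":0.12},
  {"grip":0,"dx":71,"dy":-176,"dz":0,"rx":0,"ry":0,"rz":0.17},
  {"grip":0,"dx":88,"dy":-220,"dz":0,"rx":0,"ry":0,"rz":0.21},
  {"grip":0,"dx":106,"dy":-264,"dz":0,"rx":0,"ry":0,"rz":0.26},
  {"grip":0,"dx":124,"dy":-308,"dz":0,"rx":0,"ry":0,"rz":0.3},
  {"grip":0,"dx":141,"dy":-352,"dz":0,"rx":0,"ry":0,"rz":0.35},
  {"grip":0,"dx":159,"dy":-396,"dz":0,"rx":0,"ry":0,"rz":0.39},
  {"grip":0,"dx":177,"dy":-440,"dz":0,"rx":0,"ry":0,"rz":0.43},
  {"grip":0,"dx":194,"dy":-484,"dz":0,"rx":0,"ry":0,"rz":0.475},
  {"grip":0,"dx":194,"dy":-484,"dz":0,"rx":0,"ry":0,"rz":0.475},
])

```text
t: 3.7
position: [0.4249, 0.2216, 0.4911]
orientation: [[0.99, -0.143, -0.001], [-0.143, -0.99, 0.003], [-0.002, -0.003, -1.0]]
wrist_force: [-0.2, 1.0, -0.2]
width: 0.003
```

Call:
servo_tool([
  {"grip":0,"dx":0,"dy":0,"dz":45,"rx":0,"ry":0,"rz":0},
  {"grip":0,"dx":0,"dy":0,"dz":90,"rx":0,"ry":0,"rz":0},
  {"grip":0,"dx":0,"dy":0,"dz":135,"rx":0,"ry":0,"rz":0},
  {"grip":0,"dx":0,"dy":0,"dz":180,"rx":0,"ry":0,"rz":0},
  {"grip":0,"dx":0,"dy":0,"dz":225,"rx":0,"ry":0,"rz":0},
  {"grip":0,"dx":0,"dy":0,"dz":270,"rx":0,"ry":0,"rz":0},
  {"grip":0,"dx":0,"dy":0,"dz":315,"rx":0,"ry":0,"rz":0},
  {"grip":0,"dx":0,"dy":0,"dz":360,"rx":0,"ry":0,"rz":0},
  {"grip":0,"dx":0,"dy":0,"dz":400,"rx":0,"ry":0,"rz":0},
  {"grip":0,"dx":0,"dy":0,"dz":410,"rx":0,"ry":0,"rz":0},
  {"grip":0,"dx":0,"dy":0,"dz":410,"rx":0,"ry":0,"rz":0},
])

```text
t: 4.8
position: [0.4263, 0.2149, 0.0806]
orientation: [[0.989, -0.15, -0.002], [-0.15, -0.989, -0.001], [-0.002, 0.001, -1.0]]
wrist_force: [0.5, 0.4, 0.5]
width: 0.002
```

```bash
python3 - <<'E'
from h import *
s=env.sense();print(s["position"],s["orientation"].round(4) if hasattr(s["orientation"],"round") else s["orientation"],s["wrist_force"])
a=env.snapshot("top")[145:345,215:395];b=env.snapshot("side")[160:280,170:360]
a=cv2.resize(a,None,fx=2.2,fy=2.2,interpolation=3);b=cv2.resize(b,None,fx=2.1,fy=2.1,interpolation=3)
o=np.zeros((440,800,3),np.uint8);o[:,:396]=a;o[:b.shape[0],400:400+b.shape[1]]=b;cv2.imwrite("pics/c2.png",o)
E
```

```text
[0.42626865 0.21494144 0.08062457] [[ 0.9886 -0.1503 -0.0025]
 [-0.1503 -0.9886 -0.001 ]
 [-0.0023  0.0014 -1.    ]] [0.46261266 0.42337378 0.51155119]
```

View pics/c2.png

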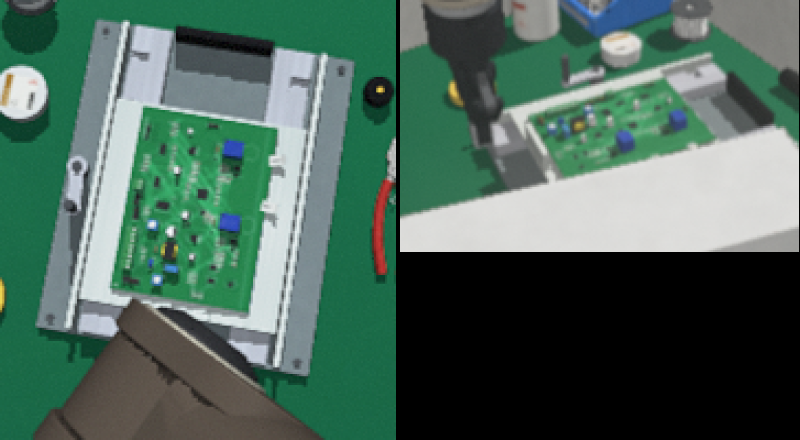

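The gripper stands in front of the lug, which shows in the side view at crop (540,165) rising above the plate. Next I lower and approach to contact.

Call:
servo_tool([
  {"grip":0,"dx":0,"dy":0,"dz":17,"rx":0,"ry":0,"rz":0},
  {"grip":0,"dx":0,"dy":0,"dz":33,"rx":0,"ry":0,"rz":0},
  {"grip":0,"dx":8,"dy":0,"dz":33,"rx":0,"ry":0,"rz":0},
  {"grip":0,"dx":16,"dy":0,"dz":33,"rx":0,"ry":0,"rz":0},
  {"grip":0,"dx":24,"dy":0,"dz":33,"rx":0,"ry":0,"rz":0},
  {"grip":0,"dx":30,"dy":0,"dz":33,"rx":0,"ry":0,"rz":0},
  {"grip":0,"dx":35,"dy":0,"dz":33,"rx":0,"ry":0,"rz":0},
  {"grip":0,"dx":40,"dy":0,"dz":33,"rx":0,"ry":0,"rz":0},
  {"grip":0,"dx":45,"dy":0,"dz":33,"rx":0,"ry":0,"rz":0},
  {"grip":0,"dx":50,"dy":0,"dz":33,"rx":0,"ry":0,"rz":0},
])

```text
t: 5.9
position: [0.4759, 0.2079, 0.0482]
orientation: [[0.989, -0.15, -0.001], [-0.15, -0.989, -0.0], [-0.001, 0.0, -1.0]]
wrist_force: [-2.6, 0.9, 1.8]
width: -0.002
```

Call:
servo_tool([
  {"grip":0,"dx":5,"dy":0,"dz":0,"rx":0,"ry":0,"rz":0},
  {"grip":0,"dx":10,"dy":0,"dz":0,"rx":0,"ry":0,"rz":0},
  {"grip":0,"dx":15,"dy":0,"dz":0,"rx":0,"ry":0,"rz":0},
  {"grip":0,"dx":20,"dy":0,"dz":0,"rx":0,"ry":0,"rz":0},
  {"grip":0,"dx":25,"dy":0,"dz":0,"rx":0,"ry":0,"rz":0},
])

```text
t: 6.4
position: [0.5014, 0.204, 0.0482]
orientation: [[0.989, -0.151, -0.0], [-0.151, -0.989, -0.0], [-0.0, 0.0, -1.0]]
wrist_force: [-2.0, 0.4, -0.6]
width: -0.001
```

Call:
servo_tool([
  {"grip":0,"dx":4,"dy":0,"dz":0,"rx":0,"ry":0,"rz":0},
  {"grip":0,"dx":8,"dy":0,"dz":0,"rx":0,"ry":0,"rz":0},
  {"grip":0,"dx":12,"dy":0,"dz":0,"rx":0,"ry":0,"rz":0},
  {"grip":0,"dx":16,"dy":0,"dz":0,"rx":0,"ry":0,"rz":0},
])

```text
t: 6.8
position: [0.5171, 0.2016, 0.0482]
orientation: [[0.989, -0.151, -0.0], [-0.151, -0.989, -0.0], [-0.0, 0.0, -1.0]]
wrist_force: [-3.0, -0.1, -1.3]
width: -0.001
```

Call:
servo_tool([
  {"grip":0,"dx":3,"dy":0,"dz":0,"rx":0,"ry":0,"rz":0},
  {"grip":0,"dx":6,"dy":0,"dz":0,"rx":0,"ry":0,"rz":0},
  {"grip":0,"dx":9,"dy":0,"dz":0,"rx":0,"ry":0,"rz":0},
])

```text
t: 7.1
position: [0.5259, 0.2003, 0.0483]
orientation: [[0.989, -0.151, -0.0], [-0.151, -0.989, -0.0], [-0.0, 0.0, -1.0]]
wrist_force: [-1.9, 0.5, -1.5]
width: -0.001
```

Call:
servo_tool([
  {"grip":0,"dx":3,"dy":0,"dz":0,"rx":0,"ry":0,"rz":0},
  {"grip":0,"dx":6,"dy":0,"dz":0,"rx":0,"ry":0,"rz":0},
])

```text
t: 7.3
position: [0.5318, 0.1994, 0.0483]
orientation: [[0.989, -0.151, 0.0], [-0.151, -0.989, -0.0], [0.0, 0.0, -1.0]]
wrist_force: [-1.5, 0.4, -1.3]
width: 0.004
```

Call:
servo_tool([
  {"grip":0,"dx":3,"dy":0,"dz":0,"rx":0,"ry":0,"rz":0},
  {"grip":0,"dx":6,"dy":0,"dz":0,"rx":0,"ry":0,"rz":0},
])

```text
t: 7.5
position: [0.5377, 0.1987, 0.0484]
orientation: [[0.989, -0.151, -0.0], [-0.151, -0.989, 0.0], [-0.0, -0.0, -1.0]]
wrist_force: [-10.0, 4.2, 1.5]
width: 0.002
```

Call:
servo_tool([
  {"grip":0,"dx":3,"dy":0,"dz":0,"rx":0,"ry":0,"rz":0},
  {"grip":0,"dx":6,"dy":0,"dz":0,"rx":0,"ry":0,"rz":0},
])

```text
t: 7.7
position: [0.5383, 0.1993, 0.048]
orientation: [[0.989, -0.148, -0.008], [-0.148, -0.989, -0.001], [-0.008, 0.002, -1.0]]
wrist_force: [-25.2, 3.4, 12.3]
width: -0.004
```

Call:
servo_tool([
  {"grip":0,"dx":2,"dy":0,"dz":0,"rx":0,"ry":0,"rz":0},
  {"grip":0,"dx":4,"dy":0,"dz":0,"rx":0,"ry":0,"rz":0},
])

```text
t: 7.9
position: [0.5384, 0.1994, 0.0475]
orientation: [[0.989, -0.146, -0.015], [-0.146, -0.989, -0.002], [-0.014, 0.004, -1.0]]
wrist_force: [-33.9, 2.3, 21.5]
width: -0.004
```

It stops hard, about 68 mm on, which looks like the notches' far walls. I'll back off, rise and check.

Call:
servo_tool([
  {"grip":0,"dx":-10,"dy":0,"dz":0,"rx":0,"ry":0,"rz":0},
  {"grip":0,"dx":-25,"dy":0,"dz":0,"rx":0,"ry":0,"rz":0},
  {"grip":0,"dx":-50,"dy":0,"dz":0,"rx":0,"ry":0,"rz":0},
  {"grip":0,"dx":-75,"dy":0,"dz":-20,"rx":0,"ry":0,"rz":0},
  {"grip":0,"dx":-90,"dy":0,"dz":-60,"rx":0,"ry":0,"rz":0},
  {"grip":0,"dx":-90,"dy":0,"dz":-100,"rx":0,"ry":0,"rz":0},
])

```text
t: 8.5
position: [0.4565, 0.2111, 0.1493]
orientation: [[0.989, -0.148, -0.001], [-0.148, -0.989, -0.001], [-0.001, 0.001, -1.0]]
wrist_force: [1.2, -0.0, 0.2]
width: -0.002
```

```bash
python3 - <<'E'
from h import *
s=env.sense();print(s["t"],s["position"],s["wrist_force"])
a=env.snapshot("top");b=env.snapshot("side");cv2.imwrite("pics/top3.png",a);cv2.imwrite("pics/side3.png",b)
a=cv2.resize(a[145:345,215:395],None,fx=2.2,fy=2.2,interpolation=3);b=cv2.resize(b[160:280,190:330],None,fx=2.8,fy=2.8,interpolation=3)
o=np.zeros((440,800,3),np.uint8);o[:,:396]=a;o[:b.shape[0],400:400+b.shape[1]]=b;cv2.imwrite("pics/c3.png",o)
E
```

```text
8.5 [0.45651707 0.21111587 0.14925175] [ 1.17360071 -0.02881874  0.20141043]
```

View pics/c3.png

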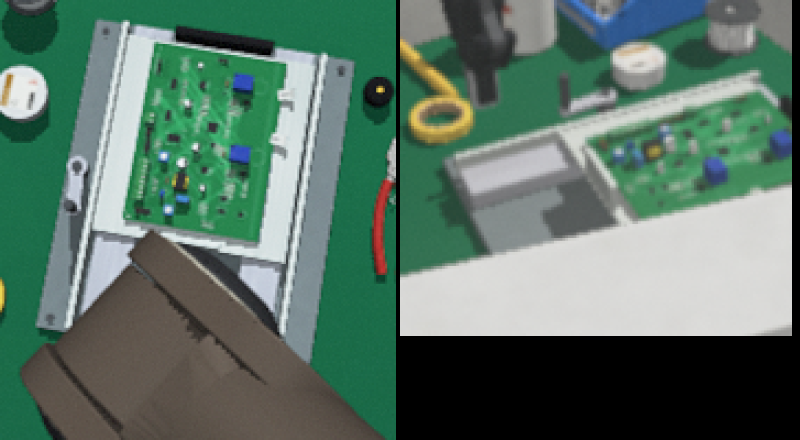

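Carrier moved along and looks seated. I'll confirm the drop by triangulating the two blue parts before and after.

```bash
python3 - <<'E'
from h import *
P=lambda c:np.array(env.camera_model(c)["intrinsics"])@np.array(env.camera_model(c)["camera_from_world"])[:3]
def blobs(f,box):
    im=cv2.imread(f);x0,y0,x1,y1=box;c=im[y0:y1,x0:x1].astype(int)
    m=((c[...,0]>c[...,1]+40)&(c[...,0]>c[...,2]+40)).astype(np.uint8)
    n,l,s,ce=cv2.connectedComponentsWithStats(m)
    r=[(s[i,4],ce[i]+[x0,y0]) for i in range(1,n)];r.sort(key=lambda t:-t[0]);return sorted([q[1] for q in r[:2]],key=lambda q:q[1])
for k in("0","3"):
    A=blobs(f"pics/top{k}.png",(262,160,345,290));B=blobs(f"pics/side{k}.png",(255,200,335,240))
    for a,b in zip(A,B):
        X=cv2.triangulatePoints(P("top"),P("side"),a.reshape(2,1),b.reshape(2,1));print(k,a.round(1),b.round(1),(X[:3]/X[3]).ravel().round(4))
q=[215+128/2.2,145+32/2.2];print(atz("top",*q,.034))
for c in ("pin","catch","pivot"):print(c,[(np.round(x["rect"],1).tolist(),round(x["p"],2)) for x in env.spot_in("top",c)[:2]])
E
```

```text
0 [320.8 212.2] [302.4 216.1] [0.6433 0.1573 0.0542]
0 [319.1 245.8] [277.1 226.2] [0.5723 0.1602 0.0538]
3 [325.1 182. ] [326.5 210.2] [0.7108 0.1483 0.0483]
3 [323.7 214.4] [302.3 220. ] [0.6393 0.151  0.0483]
[0.76342771 0.26293263 0.034     ]
pin [([252.3, 230.4, 8.7, 26.1], 0.45)]
catch [([249.3, 231.1, 6.6, 27.9], 0.69), ([391.6, 242.6, 19.5, 62.3], 0.46)]
pivot [([303.2, 231.5, 146.8, 158.2], 0.98)]
```

The blue parts sit 5.7 mm lower and 68 mm further on, so the carrier has dropped. The catch pivot is at fixture (1,120) mm and the pin is at about 0.14 rad. I'll place the finger left of the pin with the tip at 62 mm, above everything on the board.

Call:
servo_tool([
  {"grip":0,"dx":22,"dy":-30,"dz":0,"rx":0,"ry":0,"rz":0},
  {"grip":0,"dx":45,"dy":-62,"dz":0,"rx":0,"ry":0,"rz":0},
  {"grip":0,"dx":68,"dy":-94,"dz":0,"rx":0,"ry":0,"rz":0},
  {"grip":0,"dx":90,"dy":-125,"dz":0,"rx":0,"ry":0,"rz":0},
  {"grip":0,"dx":109,"dy":-151,"dz":0,"rx":0,"ry":0,"rz":0},
  {"grip":0,"dx":109,"dy":-151,"dz":20,"rx":0,"ry":0,"rz":0},
  {"grip":0,"dx":109,"dy":-151,"dz":45,"rx":0,"ry":0,"rz":0},
  {"grip":0,"dx":109,"dy":-151,"dz":70,"rx":0,"ry":0,"rz":0},
  {"grip":0,"dx":109,"dy":-151,"dz":87,"rx":0,"ry":0,"rz":0},
  {"grip":0,"dx":109,"dy":-151,"dz":87,"rx":0,"ry":0,"rz":0},
])

```text
t: 9.75
position: [0.5873, 0.3419, 0.0572]
orientation: [[0.989, -0.15, -0.005], [-0.15, -0.989, -0.003], [-0.005, 0.004, -1.0]]
wrist_force: [-0.5, -0.1, -0.3]
width: 0.003
```

```bash
python3 - <<'E'
from h import *
s=env.sense();print(s["t"],s["position"],s["wrist_force"])
d=np.array(s["position"])[:2]-[.6062,.1892];print("fix",.9885*d[0]-.1509*d[1],.1509*d[0]+.9885*d[1])
b=env.snapshot("side")[160:240,200:340]
cv2.imwrite("pics/c4.png",cv2.resize(b,None,fx=5,fy=5,interpolation=3))
E
```

```text
9.75 [0.58729795 0.34192213 0.05717834] [-0.52983314 -0.12952416 -0.33262262]
fix -0.041730444308024854 0.1481135081303978
```

View pics/c4.png

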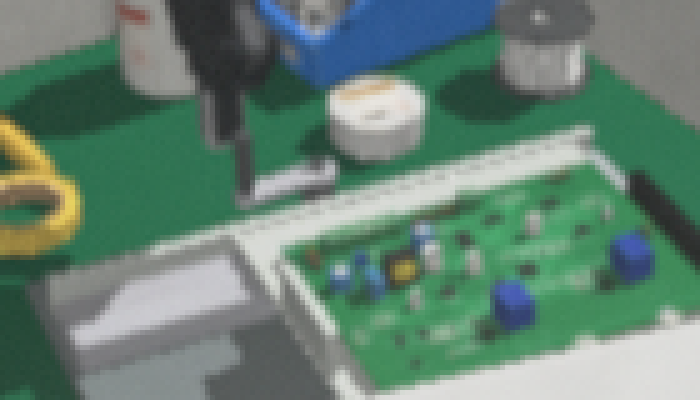

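The finger stands just behind the pin (pin at (243,165) in the crop). I'll raise it 5 mm and push toward the fixture.

Call:
servo_tool([
  {"grip":0,"dx":0,"dy":3,"dz":-5,"rx":0,"ry":0,"rz":0},
  {"grip":0,"dx":0,"dy":7,"dz":-5,"rx":0,"ry":0,"rz":0},
  {"grip":0,"dx":0,"dy":11,"dz":-5,"rx":0,"ry":0,"rz":0},
  {"grip":0,"dx":0,"dy":15,"dz":-5,"rx":0,"ry":0,"rz":0},
  {"grip":0,"dx":1,"dy":19,"dz":-5,"rx":0,"ry":0,"rz":0},
  {"grip":0,"dx":3,"dy":23,"dz":-5,"rx":0,"ry":0,"rz":0},
  {"grip":0,"dx":5,"dy":27,"dz":-5,"rx":0,"ry":0,"rz":0},
  {"grip":0,"dx":7,"dy":31,"dz":-5,"rx":0,"ry":0,"rz":0},
  {"grip":0,"dx":9,"dy":35,"dz":-5,"rx":0,"ry":0,"rz":0},
  {"grip":0,"dx":10,"dy":38,"dz":-5,"rx":0,"ry":0,"rz":0},
])

```text
t: 10.8
position: [0.5938, 0.304, 0.0663]
orientation: [[0.989, -0.151, 0.001], [-0.151, -0.989, 0.0], [0.001, -0.001, -1.0]]
wrist_force: [2.0, 2.6, 0.1]
width: 0.002
```

```bash
python3 - <<'E'
from h import *
s=env.sense();print(s["t"],s["position"],s["wrist_force"])
d=np.array(s["position"])[:2]-[.6062,.1892];print("fix",.9885*d[0]-.1509*d[1],.1509*d[0]+.9885*d[1])
b=env.snapshot("side")[160:240,200:340]
cv2.imwrite("pics/c5.png",cv2.resize(b,None,fx=5,fy=5,interpolation=3))
E
```

```text
10.8 [0.59384415 0.30400461 0.06629799] [1.98888457 2.62354813 0.07965616]
fix -0.029537768607206707 0.11161985649785179
```

View pics/c5.png

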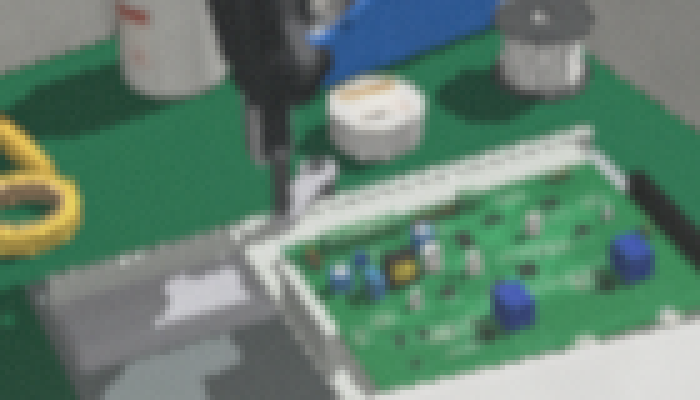

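The catch is about half round. Now I step round behind the pin on its near side and push along +x.

Call:
servo_tool([
  {"grip":0,"dx":0,"dy":-6,"dz":0,"rx":0,"ry":0,"rz":0},
  {"grip":0,"dx":-12,"dy":-6,"dz":0,"rx":0,"ry":0,"rz":0},
  {"grip":0,"dx":-24,"dy":-6,"dz":0,"rx":0,"ry":0,"rz":0},
  {"grip":0,"dx":-24,"dy":0,"dz":2,"rx":0,"ry":0,"rz":0},
  {"grip":0,"dx":-24,"dy":12,"dz":3,"rx":0,"ry":0,"rz":0},
  {"grip":0,"dx":-24,"dy":24,"dz":3,"rx":0,"ry":0,"rz":0},
  {"grip":0,"dx":-18,"dy":27,"dz":3,"rx":0,"ry":0,"rz":0},
  {"grip":0,"dx":-13,"dy":28,"dz":3,"rx":0,"ry":0,"rz":0},
  {"grip":0,"dx":-8,"dy":28,"dz":3,"rx":0,"ry":0,"rz":0},
  {"grip":0,"dx":-3,"dy":28,"dz":3,"rx":0,"ry":0,"rz":0},
  {"grip":0,"dx":2,"dy":28,"dz":3,"rx":0,"ry":0,"rz":0},
  {"grip":0,"dx":6,"dy":28,"dz":3,"rx":0,"ry":0,"rz":0},
])

```text
t: 12.05
position: [0.5899, 0.2653, 0.0621]
orientation: [[0.988, -0.154, -0.013], [-0.155, -0.988, -0.019], [-0.01, 0.021, -1.0]]
wrist_force: [-26.6, -32.9, 28.8]
width: -0.001
```

Call:
servo_tool([
  {"grip":0,"dx":3,"dy":0,"dz":0,"rx":0,"ry":0,"rz":0},
  {"grip":0,"dx":6,"dy":0,"dz":0,"rx":0,"ry":0,"rz":0},
  {"grip":0,"dx":8,"dy":0,"dz":0,"rx":0,"ry":0,"rz":0},
])

```text
t: 12.35
position: [0.6015, 0.2606, 0.0613]
orientation: [[0.987, -0.158, -0.009], [-0.158, -0.987, -0.021], [-0.005, 0.023, -1.0]]
wrist_force: [-12.1, -32.8, 14.9]
width: -0.002
```

Large sideways force. I'll back off and look.

Call:
servo_tool([
  {"grip":0,"dx":-8,"dy":0,"dz":-3,"rx":0,"ry":0,"rz":0},
  {"grip":0,"dx":-20,"dy":0,"dz":-4,"rx":0,"ry":0,"rz":0},
  {"grip":0,"dx":-30,"dy":0,"dz":-4,"rx":0,"ry":0,"rz":0},
])

```text
t: 12.65
position: [0.5733, 0.2782, 0.0668]
orientation: [[0.988, -0.152, -0.001], [-0.152, -0.988, -0.0], [-0.0, 0.0, -1.0]]
wrist_force: [-0.1, 0.9, 1.0]
width: -0.001
```

```bash
python3 - <<'E'
from h import *
s=env.sense();print(s["t"],s["position"],s["wrist_force"])
d=np.array(s["position"])[:2]-[.6062,.1892];print("fix",.9885*d[0]-.1509*d[1],.1509*d[0]+.9885*d[1])
a=env.snapshot("top")[145:265,225:345]
b=env.snapshot("side")[170:240,210:310]
b=cv2.resize(b,None,fx=4,fy=4,interpolation=3);a=cv2.resize(a,None,fx=3.3,fy=3.3,interpolation=3)
o=np.zeros((400,800,3),np.uint8);o[:a.shape[0],:a.shape[1]]=a;o[:b.shape[0],400:400+b.shape[1]]=b;cv2.imwrite("pics/c6.png",o)
E
```

```text
12.65 [0.57327758 0.27815578 0.06678735] [-0.12996971  0.88486245  0.97905647]
fix -0.04596724006902628 0.08296479700598308
```

View pics/c6.png

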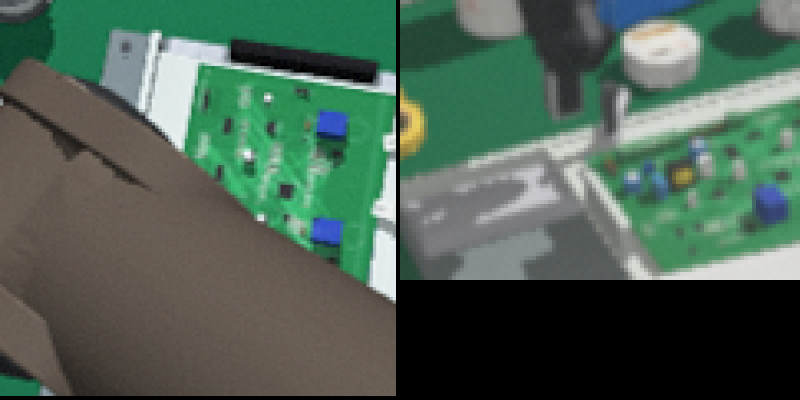

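```bash
python3 - <<'E'
from h import *
def W(x,y,z):return np.array([.6062+.9885*x+.1509*y,.1892-.1509*x+.9885*y,z])
print("hub",proj("side",W(.0,.1205,.046)).round(1))
for t in(.14,.8,.9,1.,1.1,1.2,1.3,1.4,1.5,1.6):
    x,y=.0005-.042*np.cos(t),.1205-.042*np.sin(t);f=lambda z:[(proj("side",W(x,y,z))-[210,170])*4+[400,0]][0].round(0)
    print(t,(x,y),f(.043),f(.08))
E
```

```text
hub [262.6 192. ]
0.14 (np.float64(-0.04108907184093076), np.float64(0.11463918918494206)) [556. 112.] [553.  65.]
0.8 (np.float64(-0.028761681792580946), np.float64(0.09037104418222003)) [588. 127.] [585.  80.]
0.9 (np.float64(-0.025607618667367906), np.float64(0.0876002697956457)) [594. 128.] [591.  81.]
1.0 (np.float64(-0.02219269684646187), np.float64(0.08515821863806834)) [600. 129.] [598.  81.]
1.1 (np.float64(-0.018551037099874247), np.float64(0.08306929087741971)) [607. 129.] [605.  81.]
1.2 (np.float64(-0.014719025688020292), np.float64(0.08135435838937649)) [613. 129.] [611.  81.]
1.3 (np.float64(-0.01073495080223267), np.float64(0.0800305562124779)) [620. 128.] [618.  81.]
1.4 (np.float64(-0.0066386200018101246), np.float64(0.07911111134048467)) [626. 127.] [624.  80.]
1.5 (np.float64(-0.002470962470043522), np.float64(0.0786052105626297)) [633. 126.] [631.  79.]
1.6 (np.float64(0.0017263799366541302), np.float64(0.07851790867225678)) [639. 125.] [637.  77.]
```

The pin is at about 1.1 rad. The closed fingertips are thinner across than I assumed, so the finger slid past the pin's outer side. It now stands squarely behind the pin (fixture x -46, y 83 mm), so I push straight along +x.

Call:
servo_tool([
  {"grip":0,"dx":4,"dy":1,"dz":3,"rx":0,"ry":0,"rz":0},
  {"grip":0,"dx":8,"dy":2,"dz":3,"rx":0,"ry":0,"rz":0},
  {"grip":0,"dx":12,"dy":2,"dz":3,"rx":0,"ry":0,"rz":0},
  {"grip":0,"dx":15,"dy":2,"dz":3,"rx":0,"ry":0,"rz":0},
  {"grip":0,"dx":18,"dy":2,"dz":3,"rx":0,"ry":0,"rz":0},
  {"grip":0,"dx":21,"dy":2,"dz":3,"rx":0,"ry":0,"rz":0},
])

```text
t: 13.35
position: [0.5936, 0.2737, 0.064]
orientation: [[0.989, -0.151, -0.001], [-0.151, -0.989, -0.0], [-0.001, 0.0, -1.0]]
wrist_force: [-1.7, -1.2, 0.3]
width: -0.001
```

Call:
servo_tool([
  {"grip":0,"dx":3,"dy":0,"dz":0,"rx":0,"ry":0,"rz":0},
  {"grip":0,"dx":6,"dy":0,"dz":0,"rx":0,"ry":0,"rz":0},
])

```text
t: 13.55
position: [0.5998, 0.2732, 0.0643]
orientation: [[0.989, -0.151, 0.0], [-0.151, -0.989, 0.0], [0.0, -0.0, -1.0]]
wrist_force: [-3.4, -0.1, 0.4]
width: 0.003
```

Call:
servo_tool([
  {"grip":0,"dx":2,"dy":0,"dz":0,"rx":0,"ry":0,"rz":0},
  {"grip":0,"dx":4,"dy":0,"dz":0,"rx":0,"ry":0,"rz":0},
])

```text
t: 13.75
position: [0.6038, 0.2726, 0.0644]
orientation: [[0.989, -0.151, 0.0], [-0.151, -0.989, 0.0], [0.0, -0.0, -1.0]]
wrist_force: [-1.7, -1.5, 0.2]
width: -0.002
```

Call:
servo_tool([
  {"grip":0,"dx":1,"dy":0,"dz":0,"rx":0,"ry":0,"rz":0},
  {"grip":0,"dx":2,"dy":0,"dz":0,"rx":0,"ry":0,"rz":0},
])

```text
t: 13.95
position: [0.6046, 0.2724, 0.0643]
orientation: [[0.989, -0.15, -0.001], [-0.15, -0.989, -0.0], [-0.001, 0.0, -1.0]]
wrist_force: [-7.3, -0.8, 3.3]
width: -0.002
```

Call:
servo_tool([
  {"grip":0,"dx":1,"dy":0,"dz":0,"rx":0,"ry":0,"rz":0},
  {"grip":0,"dx":2,"dy":0,"dz":0,"rx":0,"ry":0,"rz":0},
])

```text
t: 14.15
position: [0.6049, 0.2723, 0.0642]
orientation: [[0.989, -0.15, -0.004], [-0.15, -0.989, -0.001], [-0.004, 0.001, -1.0]]
wrist_force: [-11.5, -1.3, 5.6]
width: 0.0
```

The catch is at its stop and the force is rising. I come away: back, up, and toward the robot.

Call:
servo_tool([
  {"grip":0,"dx":-5,"dy":0,"dz":0,"rx":0,"ry":0,"rz":0},
  {"grip":0,"dx":-15,"dy":0,"dz":0,"rx":0,"ry":0,"rz":0},
  {"grip":0,"dx":-25,"dy":0,"dz":-20,"rx":0,"ry":0,"rz":0},
  {"grip":0,"dx":-30,"dy":0,"dz":-60,"rx":0,"ry":0,"rz":0},
  {"grip":0,"dx":-50,"dy":0,"dz":-100,"rx":0,"ry":0,"rz":0},
  {"grip":0,"dx":-90,"dy":0,"dz":-130,"rx":0,"ry":0,"rz":0},
  {"grip":0,"dx":-130,"dy":0,"dz":-160,"rx":0,"ry":0,"rz":0},
  {"grip":0,"dx":-170,"dy":0,"dz":-180,"rx":0,"ry":0,"rz":0},
  {"grip":0,"dx":-170,"dy":0,"dz":-180,"rx":0,"ry":0,"rz":0},
])

```text
t: 15.05
position: [0.4351, 0.3009, 0.248]
orientation: [[0.99, -0.144, 0.005], [-0.144, -0.99, 0.002], [0.005, -0.003, -1.0]]
wrist_force: [1.5, 0.3, -0.1]
width: 0.002
```

```bash
python3 - <<'E'
from h import *
s=env.sense();print(s["t"],s["position"],s["wrist_force"])
a=env.snapshot("top");b=env.snapshot("side");cv2.imwrite("pics/top7.png",a);cv2.imwrite("pics/side7.png",b)
for q in("tin","tape","cutters","cap_knob","marker"):print(q,[(np.round(x["rect"],1).tolist(),round(x["p"],2)) for x in env.spot_in("top",q)[:1]])
P=lambda c:np.array(env.camera_model(c)["intrinsics"])@np.array(env.camera_model(c)["camera_from_world"])[:3]
def blobs(im,box):
    x0,y0,x1,y1=box;c=im[y0:y1,x0:x1].astype(int)
    m=((c[...,0]>c[...,1]+40)&(c[...,0]>c[...,2]+40)).astype(np.uint8)
    n,l,st,ce=cv2.connectedComponentsWithStats(m)
    r=sorted([(st[i,4],ce[i]+[x0,y0]) for i in range(1,n)],key=lambda t:-t[0]);return sorted([q[1] for q in r[:2]],key=lambda q:q[1])
for p,q in zip(blobs(a,(262,160,345,290)),blobs(b,(255,200,335,240))):
    X=cv2.triangulatePoints(P("top"),P("side"),p.reshape(2,1),q.reshape(2,1));print((X[:3]/X[3]).ravel().round(4))
a=cv2.resize(a[145:265,225:345],None,fx=3.3,fy=3.3,interpolation=3);b=cv2.resize(b[170:240,210:310],None,fx=4,fy=4,interpolation=3)
o=np.zeros((400,800,3),np.uint8);o[:a.shape[0],:a.shape[1]]=a;o[:b.shape[0],400:400+b.shape[1]]=b;cv2.imwrite("pics/c7.png",o)
E
```

```text
15.05 [0.43513375 0.30087427 0.24802376] [ 1.5045559   0.33907273 -0.08501743]
tin [([224.1, 186.4, 27.9, 23.6], 0.84)]
tape [([207.3, 277.0, 21.7, 20.2], 0.5)]
cutters [([393.1, 241.1, 23.4, 67.6], 0.62)]
cap_knob [([389.1, 186.8, 13.3, 16.6], 0.62)]
marker [([163.4, 268.5, 65.0, 6.3], 0.74)]
[0.7108 0.1483 0.0483]
[0.6394 0.151  0.0482]
```

View pics/c7.png

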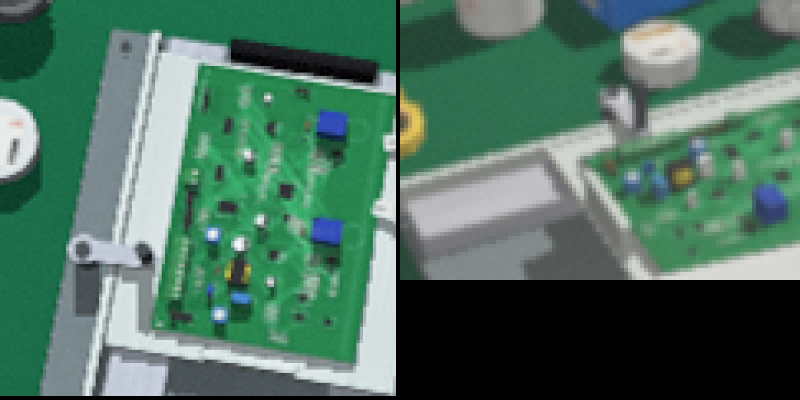

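The catch lies squarely across the carrier's left edge, with hub at (82,247) and pin at (143,255). The carrier is unmoved and the bystanders are in place. I'm handing in.

```bash
python3 -c "
from h import *
print(env.close_job())"
```

```text
the job is handed in; nothing more can be done
None
```

The carrier is seated in its notches and the catch lies across its left edge. I handed the job in at about 15.5 s on the robot's clock; no verdict was reported.

**What I did:** I pushed the carrier by its lug about 68 mm along the rails until it stopped hard. I then turned the catch by its pin to its stop and moved the gripper clear.

**Last checks:**
- **Carrier:** two parts on the board triangulate 5.7 mm lower than at the start. They were still in the same place after I turned the catch.
- **Catch:** the last picture shows it squarely across the edge. Its stop was also felt as a rising force.
- **Bystanders:** tin, cutters, knob and marker are within about 2 px of where they started. The tape's box came out about 6 px off with low confidence (0.5), probably because the arm partly covers it. The arm was never lower than 47 mm, and the tape is 12 mm high.
- **Gripper:** it is touching nothing.

**What went wrong on the way:** my first push of the second half-turn slid past the pin's outer side. The sideways force reached about 50 N at the wrist, below the 120 N limit. I had taken the closed fingertips for wider than they are. I backed off, lined up again and finished. During the slip the fingertip was about 6 mm above the board's highest part, by position reading only.

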